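Hold the lid ready over the jar on the scale

ROBOT

A 6-joint arm with a two-finger parallel gripper is mounted at the origin on the work surface. World frame = base frame: x ahead of the robot, y to its left, z up, the work surface at z = 0. Lengths are in m, angles in rad, forces in N, time in s.
With the tool pointing down it reaches from about 0.25 to 0.725 m from the base axis. Payload 4 kg.
Tool frame: the origin (TCP) lies midway between the tips of the shut fingers; the grasp point (between the pads) lies 19 mm behind it; z points along the fingers, x is the direction in which the jaws open and shut, and the axes are right-handed (so a half turn about z gives the same grasp; the last joint's range is limited). The gripper opens to 85 mm and grips with 20 to 120 N. Pads are 22 mm wide; open, the fingers measure 114 mm over their backs; the gripper's body (76 mm by 85 mm) begins 54 mm behind the grasp point. The pads swing forward as they close: fully open they stand 13 mm farther back than shut.
Start: joints at [-1.32, 0.241, 0.005, 1.335, 0, 1.571], TCP at [0.124, -0.484, 0.231] pointing down, gripper open.
Joint ranges: [-2.72, 2.72], [-1.05, 1.87], [-1.09, 1.28], [-1.99, 2.15], [-1.42, 1.44], [-3.14, 3.14]. Speed limits (rad/s): [2.79, 2.79, 3.14, 3.14, 3.14, 3.14].

INTERFACE

Orientations are given as a unit quaternion [x, y, z, w].
In Python, from workcell import bot, vision, ticket gives the robot as it stands.
- The arm moves only by the tool play_rows, never from a script. Its argument "deltas" is one flat list of numbers, 5 for each row, row after row: the opening, from 0 (shut) to 1 (fully open), then the shift along the tool's x, y, z in units of 60 mm (1.0 is 60 mm), then the turn about the tool's z in degrees. A call has 1 to 12 rows; each row shifts and turns the pose as measured when the row begins, along the tool's axes as they then stand; what a row does not reach is not made up. A row lasts 1/8 s, in which the tool goes at most 62.5 mm and 10.7 degrees, less where a joint would pass 70% of its speed; a pose out of reach is approached as far as the arm can. A call is refused whole if a number of a shift passes 1 or a number of a turn 10.7, either way. A call with a gripper value outside its range is refused whole. The fingers move at their own pace and stop on an object; the grip force is fixed at half the most. Time passes only in rows, so rows that do not move let the fingers close. It gives the time, the measured TCP pose, the force and the opening at its end, in the units of the state.
- bot.get_obs(): the state, without advancing time (a new reading comes with each control period).
- vision.camera(name): name is "scene" or "top" or "wrist"; returns a dict with "color" (480x640x3 uint8, blue, green, red), "intrinsics" (3x3 intrinsics, pixels), "rvec" (rotation vector, rad) and "tvec" (3), from world to camera coordinates, as OpenCV has them. Camera axes: x right, y down, z forward; pixel columns grow to the right and rows downward; lengths in m; the calibration is good to about 2 mm. A picture is of the moment at which its call begins. There is no depth.
- ticket.job_done(): hands the job in, once; it reports no verdict.
The state is a dict: "clock": time; "joint_pos": joint angles; "joint_vel": joint speeds; "tau": joint torques, N m; "eef_pos": TCP position; "tool_rot": TCP orientation; "ft_force": force on the tool from outside, world axes, zero at the start; "ft_torque": the same for the moment, N m; "grip_width": finger opening in m.
Only numpy, scipy, OpenCV 4.12 (cv2) and the standard library are available. Lean on these libraries where they do the work, as an engineer would, in place of code of your own. Each camera call takes 0.05 s, during which the arm holds its last target. There are 200 camera calls.

TASK

Release the scale's transport lock by sliding its grip fully to its end stop on the left (as seen from the robot). Then pick up the smaller lid by its knob, carry it over the row of filled jars and finish holding it still in the gripper, level and centred about a centimetre above the rim of the open jar, so the weighing is not disturbed: do not touch the jar, do not set the lid down or let it go. Leave the filled jars and the larger lid where they are.

Things in the scene. Friction and masses are not known exactly. Their poses are not given: they have to be found in the camera images.
- scale: White bench scale, 260 (its x) x 200 (its y) mm, deck 42 mm above the table, fixed. Origin: centre of its underside; x points from its lock-slide end (nearer the robot) to its pan end, y to the left seen from the robot. Round steel pan, radius 75 mm, centre at x = +40 mm, top at z = 53 mm. Stands on either side of the crate, the lid board on the other.
- lock (a joint): Transport lock slide on the scale's deck, in m: 0 at the right end, 0.060 at the left end stop (released). Moves along the scale's +y. About 2 N of friction, no spring: it stays where it is left. It starts somewhere between 0 and 0.025.
- lock_grip (a point): Centre of the top of the lock slide's grip, 72 mm above the table: a grey upright tab 12 mm (scale's y, pinch across this) x 24 mm (scale's x) x 26 mm high, on a foot 22 mm (y) x 26 mm (x) whose top is 5 mm above the deck. It moves with the slide; axes as the scale's.
- jar: Open glass jar with yellow fruit, loose, standing upright on the scale's pan near its centre. 95 mm tall, 70 mm diameter, neck and mouth 60 mm outside and 54 mm inside diameter. Origin: centre of its underside.
- jar_rim (a point): Centre of the open jar's mouth at the height of its rim, 95 mm above the jar's underside, about 148 mm above the table.
- lid: The smaller of two wooden lids, lying knob up on the board. From below: black rubber plug, 48 mm diameter, 8 mm high; wooden disc, 68 mm diameter, 8 mm thick (top 16 mm above the underside); upright cylindrical knob, 24 mm diameter, 30 mm high (top 46 mm above the underside). 50 to 100 g. Origin: centre of the plug's underside, z up through the knob.
- big_lid: The larger lid, on the same board, not to be moved: same build and heights, disc 96 mm and plug 76 mm diameter, same 24 mm knob. Origin: centre of its underside. The two lids lie about 130 mm apart and may be either way round.
- board: Flat steel board, 270 (x) x 160 (y) x 12 mm, fixed to the table, on which both lids lie. Origin: centre of its underside.
- crate: Low wooden crate, 310 (x) x 105 (y) x 35 mm, floor 6 mm thick, fixed to the table between the board and the scale; holds a row of three filled jars along its x. Origin: centre of its underside.
- full0: Filled closed jar with a white paper cover, 82 mm diameter, 120 mm tall, loose in the crate (its top about 126 mm above the table), nearest the robot. Origin: centre of its underside.
- full1: As full0; middle of the row.
- full2: As full0; farthest from the robot.
Mind the look-alikes: they are no part of the job. Leave any blue or pink look-alike of the lid alone. What is shaped like the jar but pink or purple is not meant.

How it is judged:
By the outcome, as a careful person would: the job done as asked, in the order asked, and still so for the second after the job is handed in, while the arm keeps its last pose, push and grip.
It also fails if it takes over 51 s, if anything falls off the work surface, if the arm or the gripper's body presses on something with over 40 N, if the wrist force passes 120 N, or if a joint passes its speed limit or range.

## Working session

There is one attempt and no reset: what is moved stays moved. The work goes in short steps, Python scripts to look and compute and a tool call to move; the robot and the scene stay as the last step left them, time stands still between calls to the robot, and variables do not carry over. Pictures are saved under pics/ and viewed, about 8 in all and at most 12, crops included, and the job is handed in when it is done.

Besides the shell and the picture viewer there is one more tool, called after "Request:" as a command line: name --argument value ..., lists and objects as JSON in quotes. play_rows: Moves the arm, as the interface text tells. Its arguments: {"type":"object","properties":{"deltas":{"type":"array"}},"required":["deltas"]}

```bash
mkdir -p pics; cat > h.py <<'E'
import numpy as np, cv2, json
from workcell import bot, vision, ticket
def snap(name,tag):
    c=vision.camera(name); cv2.imwrite(f'pics/{tag}.png',c['color'])
    np.savez(f'pics/{tag}.npz',K=np.array(c['intrinsics']),r=np.array(c['rvec'],float),t=np.array(c['tvec'],float)); return c
def P(tag):
    d=np.load(f'pics/{tag}.npz'); R=cv2.Rodrigues(d['r'])[0]; return d['K'],R,d['t'].ravel()
def onz(tag,uv,z):
    K,R,t=P(tag); c=-R.T@t; d=R.T@np.linalg.inv(K)@np.array([uv[0],uv[1],1.]); return c+d*(z-c[2])/d[2]
def proj(tag,p):
    K,R,t=P(tag); q=K@(R@np.array(p,float)+t); return q[:2]/q[2]
def tri(*obs):
    A=[];b=[]
    for tag,uv in obs:
        K,R,t=P(tag); c=-R.T@t; d=R.T@np.linalg.inv(K)@np.array([uv[0],uv[1],1.]); d/=np.linalg.norm(d)
        M=np.eye(3)-np.outer(d,d); A.append(M); b.append(M@c)
    A=np.vstack(A);b=np.hstack(b); x=np.linalg.lstsq(A,b,rcond=None)[0]; return x,np.linalg.norm(A@x-b)
E
python3 - <<'E'
from h import *
for n in('scene','top'):
    snap(n,n+'0'); K,R,t=P(n+'0'); print(n,-R.T@t,R[2],K[0,0])
o=bot.get_obs(); print(o)
E
```

```text
scene [ 0.85577634 -0.37968051  0.74972696] [-0.38299396  0.43435311 -0.81526253] 436.11404387614584
top [ 0.37953681 -0.06469827  1.19363416] [ 0.13612151  0.02162611 -0.99045608] 510.4784774035743
{'clock': 0.1, 'joint_pos': array([-1.32003043e+00,  2.41348937e-01,  3.83529013e-03,  1.33523212e+00,
       -1.56299833e-05,  1.57084026e+00]), 'joint_vel': array([-0.0011521 , -0.00158931,  0.00073802, -0.0005604 , -0.0013304 ,
       -0.00129724]), 'tau': array([ 1.13834069e-04, -3.73139977e+01,  2.53008717e+01,  1.08594785e-02,
        1.00689890e-04, -1.53435042e-05]), 'eef_pos': array([ 0.12392188, -0.48379053,  0.23048733]), 'tool_rot': array([ 7.89969064e-01, -6.13145927e-01, -7.74815677e-04, -5.91437434e-04]), 'ft_force': array([-0.72194181,  0.91212799, -1.0709662 ]), 'ft_torque': array([-0.0608737 ,  0.01252092, -0.08022087]), 'grip_width': 0.0853400469818619}
```

View pics/top0.png

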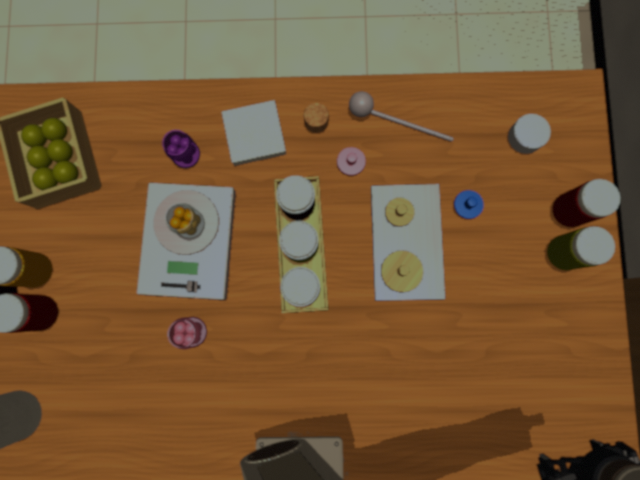

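View pics/scene0.png

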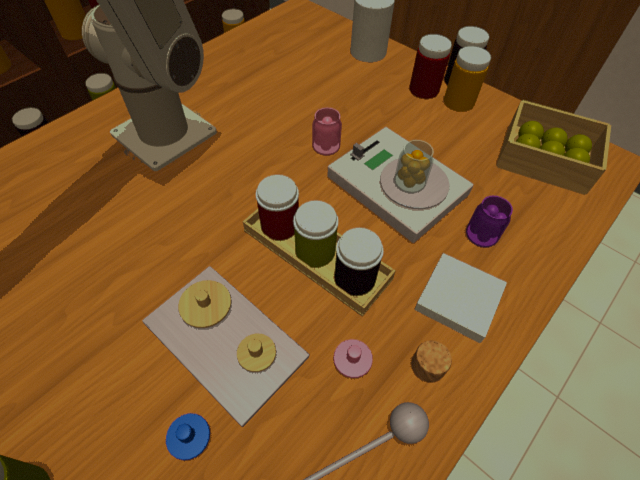

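Candidates in the top view for the lid: small wooden (400,211), the one I choose; big wooden (403,270); pink (351,161); blue (469,205); brown cork (316,117). For the jar: yellow fruit on the pan (184,220), chosen; purple (181,148); pink (187,332). The lock grip is at about (193,287). One close crop will check these.

```bash
python3 - <<'E'
import cv2,numpy as np
t=cv2.imread('pics/top0.png');s=cv2.imread('pics/scene0.png')
def c(i,x,y,w,h,W,H): return cv2.resize(i[y:y+h,x:x+w],(W,H),interpolation=cv2.INTER_CUBIC)
a=c(t,135,180,100,120,333,400); b=c(t,370,180,80,120,267,400)   # top x3.33
d=c(s,320,120,160,120,800//2,300)
e=c(s,140,265,170,130,400,306)[:300]
top=np.hstack([a,b]); bot=np.hstack([d,e])
top=np.hstack([top,np.zeros((300+100,200,3),np.uint8)])
cv2.imwrite('pics/c1.png',np.vstack([top[:300+0],bot]) if 0 else cv2.resize(np.vstack([top[:300],bot]),(800,600)))
E
python3 - <<'E'
import cv2,numpy as np
t=cv2.imread('pics/top0.png');s=cv2.imread('pics/scene0.png')
r=lambda i,x,y,w,h,f:cv2.resize(i[y:y+h,x:x+w],None,fx=f,fy=f,interpolation=cv2.INTER_CUBIC)
C=np.zeros((600,800,3),np.uint8)
def put(im,x,y): C[y:y+im.shape[0],x:x+im.shape[1]]=im
put(r(t,135,180,100,75+45,2.5*1)[:300],0,0) if 0 else None
put(r(t,150,180,75,60,5),0,0)      # jar   : u=150+x/5, v=180+y/5
put(r(t,150,250,75,60,5),0,300)    # lock  : v=250+(y-300)/5
put(r(s,330,125,80,60,5),400,0)    # scene lock: u=330+(x-400)/5, v=125+y/5
put(r(s,220,320,80,60,5),400,300)  # scene lid
cv2.imwrite('pics/c2.png',C)
E
```

```text
(no output)
```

View pics/c2.png

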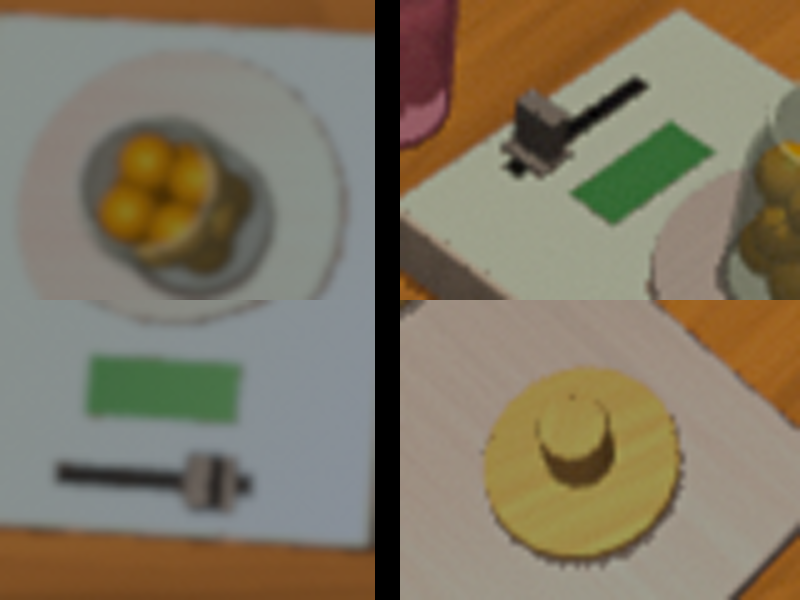

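Both choices are confirmed. The small lid's knob top is at scene (234.5,345), and the jar rim centre is at about top (180,217.6). The lock tab is in its slot at top (192,346 in the crop), near the right end. Next I work out positions.

```bash
python3 - <<'E'
from h import *
T='top0';S='scene0'
kn_s=(220+(572-400)/5,320+(422-300)/5)
# knob top in top view
g=cv2.imread('pics/top0.png')[180:300,370:450]; cv2.imwrite('pics/lidcrop.png',cv2.resize(g,None,fx=5,fy=5,interpolation=cv2.INTER_CUBIC))
print('knob top from scene z=.058',onz(S,kn_s,.058), 'px in top',proj(T,onz(S,kn_s,.058)))
print('knob tri w/ (400,210)',tri((S,kn_s),(T,(400,210.5))))
rim=(150+149/5,180+188/5)
print('rim',onz(T,rim,.148),proj(S,onz(T,rim,.148)))
base=(150+203/5,180+222/5); print('base',onz(T,base,.053))
a=onz(T,(150+57/5,250+173/5),.042);b=onz(T,(150+250/5,250+185/5),.042);print('slot',a,b,np.degrees(np.arctan2(*(a-b)[1::-1])))
for c in [(149,184),(234,186),(226,299),(138,294)]: print('corner',onz(T,c,.042))
# tab top centre: scene crop
tab=(330+(545-400)/5,125+98/5); print('tab',onz(S,tab,.072),proj(T,onz(S,tab,.072)))
foot=(150+210/5,250+182/5); print('foot',onz(T,foot,.047))
for c in [(299,195),(298,241),(302,288)]: print('full',onz(T,c,.126))
# crate
K,R,t=P(T)
o=bot.get_obs();print(o['eef_pos'])
c=snap('wrist','w0'); K,R,t=P('w0'); print('wrist cam',-R.T@t,R[2])
E
```

```text
knob top from scene z=.058 [ 0.60179298 -0.23907617  0.058     ] px in top [401.13645201 207.98504858]
knob tri w/ (400,210) (array([ 0.59808901, -0.2374428 ,  0.04845537]), np.float64(0.0005172150382011186))
rim [0.57230614 0.23689225 0.148     ] [415.56622809 149.19653159]
base [0.57363945 0.23919107 0.053     ]
slot [0.43842516 0.30606461 0.042     ] [0.43169407 0.21803671 0.042     ] 85.6273637062941
corner [0.67266551 0.34142247 0.042     ]
corner [0.66397748 0.14258135 0.042     ]
corner [0.4039001  0.15876608 0.042     ]
corner [0.41800934 0.35882754 0.042     ]
tab [0.43449501 0.23960001 0.072     ] [186.97202942 285.30222348]
foot [0.43308421 0.23494322 0.047     ]
full [ 0.62077586 -0.01219358  0.126     ]
full [ 0.52161112 -0.00907651  0.126     ]
full [ 0.42262441 -0.01645002  0.126     ]
[ 0.12392188 -0.48379053  0.23048733]
wrist cam [ 0.19151719 -0.46679224  0.37285695] [-0.267617   -0.06669285 -0.96121444]
```

Request:
play_rows --deltas '[1,0,0,0,-10.7,1,0,0,0,-10.7,1,0,0,0,-10.7,1,0,0,0,-10.7,1,0,0,0,-10.7,1,0,0,0,-10.7,1,0,0,0,-10.7,1,0,0,0,-10.7,1,0,0,0,-10.7,1,0,0,0,-10.7,1,0,0,0,-10.7,1,0,0,0,-10.7]'

```text
clock: 1.65
eef_pos: [0.1231, -0.4805, 0.2257]
tool_rot: [0.893, 0.451, 0.001, -0.006]
ft_force: [-0.7, -0.5, 0.4]
grip_width: 0.0851
```

```bash
cat >> h.py <<'E'
from scipy.spatial.transform import Rotation as Ro
def st():
    o=bot.get_obs(); R=Ro.from_quat(o['tool_rot']).as_matrix()
    print('t %.2f'%o['clock'],'p',o['eef_pos'].round(4),'yaw %.2f'%np.degrees(np.arctan2(R[1,0],R[0,0])),'tilt %.2f'%np.degrees(np.arccos(-R[2,2])),'F',o['ft_force'].round(1),'w %.4f'%o['grip_width'],'q',o['joint_pos'].round(2)); return o,R
def to(p,yaw=None):
    o,R=st(); d=R.T@(np.array(p)-o['eef_pos'])/.06; print('shift units',d.round(3), '' if yaw is None else 'turn %.1f'%-((yaw-np.degrees(np.arctan2(R[1,0],R[0,0]))+180)%360-180))
E
python3 -c "
from h import *; to([.434,.238,.22],85.8)"
```

```text
t 1.65 p [ 0.1231 -0.4805  0.2257] yaw 53.59 tilt 0.73 F [-0.7 -0.5  0.4] w 0.0851 q [-1.32  0.25 -0.    1.33  0.   -0.68]
shift units [12.712 -2.936  0.227] turn -32.2
```

Request:
play_rows --deltas '[1,0,0,-0.2,-10.7,1,0,0,-0.2,-10.7,1,0.3,0.2,0,-10.7,1,0.8,0.3,0,0,1,0.9,0.3,0,0,1,0.9,0.3,0,0,1,0.9,0.3,0,0,1,0.9,0.3,0,0,1,0.9,0.3,0,0,1,0.9,0.3,0,0,1,0.9,0.3,0,0,1,0.9,0.3,0,0]'

```text
clock: 3.15
eef_pos: [0.3408, 0.012, 0.2547]
tool_rot: [0.736, 0.677, 0.006, -0.006]
ft_force: [1.1, -0.7, 1.1]
grip_width: 0.0852
```

```bash
python3 -c "
from h import *; to([.434,.238,.22],85.8)"
```

```text
t 3.15 p [0.3408 0.012  0.2547] yaw 85.28 tilt 0.91 F [ 1.1 -0.7  1.1] w 0.0852 q [ 0.02 -0.09 -0.3   1.36  0.02  0.1 ]
shift units [3.871 1.238 0.639] turn -0.5
```

Request:
play_rows --deltas '[1,0.7,0.2,0.1,0,1,0.7,0.2,0.2,0,1,0.7,0.2,0.2,0,1,0.6,0.2,0.1,-0.5,1,0.5,0.2,0.1,0,1,0.4,0.1,0.1,0,1,0.3,0.1,0,0,1,0,0,0,0]'

```text
clock: 4.15
eef_pos: [0.4318, 0.2526, 0.2064]
tool_rot: [0.729, 0.684, 0.004, -0.005]
ft_force: [-0.0, -0.4, -0.7]
grip_width: 0.0855
```

```bash
python3 -c "
from h import *; to([.434,.238,.22],85.8); snap('wrist','w1'); print(proj('w1',[.434,.238,.072]))"
```

```text
t 4.15 p [0.4318 0.2526 0.2064] yaw 86.36 tilt 0.75 F [-0.  -0.4 -0.7] w 0.0855 q [ 0.52  0.25 -0.05  1.27  0.01  0.59]
shift units [-0.238  0.052 -0.229] turn 0.6
[302.64805261 226.22120851]
```

View pics/w1.png

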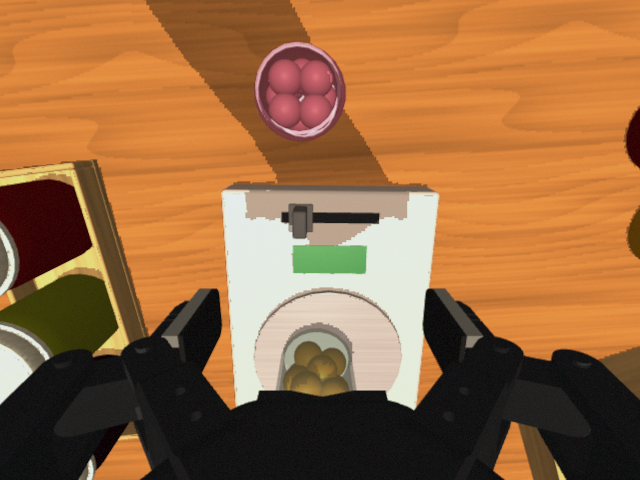

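Wrist view: the tab is at about (300,220), in a slot running from (282,217) to (379,217). The slot is level in the picture, so the yaw is right. I'll zoom in on the tab.

```bash
python3 - <<'E'
from h import *
i=cv2.imread('pics/w1.png')[195:250,270:390]; cv2.imwrite('pics/c3.png',cv2.resize(i,None,fx=6,fy=6,interpolation=cv2.INTER_NEAREST))
E
```

```text
(no output)
```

View pics/c3.png

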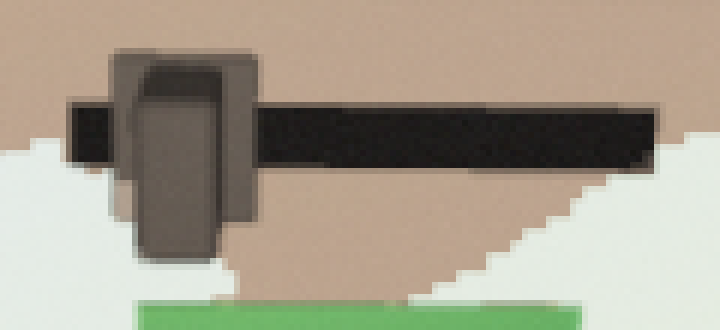

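Tab top centre is at (299.2,225.2), and the foot centre is at (300.7,217.8).

```bash
python3 - <<'E'
from h import *
a=(299.2,225.2)
p=onz('w1',a,.072); print(p, onz('w1',(300.7,217.8),.047))
print(tri(('w1',a),('scene0',(359,144.6))))
sl,sr=onz('w1',(270+656/6,195+137/6),.042),onz('w1',(270+68/6,195+132/6),.042); print(sr,sl,np.degrees(np.arctan2(*(sl-sr)[1::-1])))
c=onz('w1',(318,353),.053);print('pan',(onz('w1',(254,353),.053)+onz('w1',(402,353),.053))/2)
to([p[0],p[1],.05],85.8)
E
```

```text
[0.43292641 0.23519651 0.072     ] [0.43257174 0.23532509 0.047     ]
(array([0.43411193, 0.23662172, 0.07350349]), np.float64(0.0028712561154730335))
[0.43180914 0.2173072  0.042     ] [0.43862958 0.30740284 0.042     ] 85.67084092430952
pan [0.57152419 0.25199277 0.053     ]
t 4.20 p [0.4313 0.2518 0.2064] yaw 86.32 tilt 0.72 F [-0.3  0.3  0.4] w 0.0856 q [ 0.52  0.25 -0.05  1.27  0.01  0.59]
shift units [-0.307  0.052  2.603] turn 0.5
```

Request:
play_rows --deltas '[0.6,-0.3,0.05,0.3,0.5,0.5,0,0,0.6,0,0.5,0,0,0.6,0,0.5,0,0,0.4,0,0.5,0,0,0.2,0,0.5,0,0,0,0]'

```text
clock: 4.95
eef_pos: [0.4319, 0.2298, 0.0786]
tool_rot: [0.734, 0.679, 0.004, -0.004]
ft_force: [0.5, 0.4, -0.2]
grip_width: 0.0428
```

```bash
python3 -c "
from h import *; to([.4332,.2357,.0505],85.7)"
```

```text
t 4.95 p [0.4319 0.2298 0.0786] yaw 85.52 tilt 0.66 F [ 0.5  0.4 -0.2] w 0.0428 q [ 0.48  0.34 -0.28  0.94  0.01  0.56]
shift units [0.094 0.015 0.47 ] turn -0.2
```

Request:
play_rows --deltas '[0.5,0.1,0,0.2,0,0.5,0,0,0.2,0,0.5,0,0,0.1,0,0.4,0,0,0,0]'

```text
clock: 5.45
eef_pos: [0.4341, 0.2375, 0.0489]
tool_rot: [0.734, 0.679, 0.006, -0.004]
ft_force: [-0.7, 0.4, 0.0]
grip_width: 0.0342
```

```bash
python3 -c "
from h import *; to([.4332,.2357,.0505],85.7)"
```

```text
t 5.45 p [0.4341 0.2375 0.0489] yaw 85.53 tilt 0.81 F [-0.7  0.4  0. ] w 0.0342 q [ 0.49  0.38 -0.31  0.87  0.01  0.57]
shift units [-0.03  -0.013 -0.027] turn -0.2
```

Request:
play_rows --deltas '[0.3,-0.03,0,-0.03,0,0,0,0,0,0,0,0,0,0,0,0,0,0,0,0]'

```text
clock: 5.95
eef_pos: [0.4342, 0.2356, 0.0514]
tool_rot: [0.734, 0.679, 0.006, -0.004]
ft_force: [-0.0, 1.2, -1.7]
grip_width: 0.0107
```

```bash
python3 -c "
from h import *; to([.4332,.2357,.0505],85.7)"
```

```text
t 5.95 p [0.4342 0.2356 0.0514] yaw 85.53 tilt 0.82 F [-0.   1.2 -1.7] w 0.0107 q [ 0.49  0.38 -0.31  0.87  0.01  0.57]
shift units [ 0.001 -0.017  0.014] turn -0.2
```

Request:
play_rows --deltas '[0,0.15,0,0,0,0,0.2,0,0,0,0,0.2,0,0,0,0,0.2,0,0,0,0,0.1,0,0,0]'

```text
clock: 6.58
eef_pos: [0.4382, 0.2883, 0.0513]
tool_rot: [0.734, 0.679, 0.005, -0.002]
ft_force: [1.1, -2.8, -0.6]
grip_width: 0.0106
```

```bash
python3 -c "
from h import *; to([.438,.2922,.0515],85.7)"
```

```text
t 6.58 p [0.4382 0.2883 0.0513] yaw 85.49 tilt 0.60 F [ 1.1 -2.8 -0.6] w 0.0106 q [ 0.58  0.43 -0.23  0.91  0.01  0.66]
shift units [ 0.065 -0.009 -0.002] turn -0.2
```

Moved 53 mm with about 2 N of drag. I'll push gently until it stops.

Request:
play_rows --deltas '[0,0.1,0,0,0,0,0.1,0,0,0,0,0.1,0,0,0]'

```text
clock: 6.95
eef_pos: [0.4385, 0.2924, 0.0513]
tool_rot: [0.736, 0.676, -0.006, 0.01]
ft_force: [-0.3, -19.5, 8.9]
grip_width: 0.0107
```

```bash
python3 -c "
from h import *; to([.438,.2922,.0515],85.7)"
```

```text
t 6.95 p [0.4385 0.2924 0.0513] yaw 85.14 tilt 1.35 F [ -0.3 -19.5   8.9] w 0.0107 q [ 0.6   0.45 -0.2   0.93 -0.02  0.69]
shift units [-0.004 -0.008 -0.003] turn -0.6
```

The end stop is reached: motion stalls at y=0.2924 with 19 N, and the slot geometry predicted 0.292. Release and lift.

Request:
play_rows --deltas '[0.5,0,0,0,0,0.5,0,0,0,0,0.5,0,0,0,0,0.5,0,0,-0.4,0,0.5,0,0,-0.8,0,0.5,0,0,-0.9,0,0.5,0,0,-0.9,0,0.5,0,0,-0.3,0,0.5,0,0,0,0]'

```text
clock: 8.07
eef_pos: [0.4375, 0.3018, 0.2565]
tool_rot: [0.735, 0.678, -0.002, 0.006]
ft_force: [-0.2, -0.3, -0.4]
grip_width: 0.0432
```

```bash
python3 - <<'E'
from h import *
to([.6,-.238,.24],85.8); snap('wrist','w2')
a=proj('w2',[.438,.292,.06]).astype(int);print(a)
i=cv2.imread('pics/w2.png'); x,y=max(a[0]-90,0),max(a[1]-50,0)
l=cv2.imread('pics/lidcrop.png')[:300]
A=cv2.resize(i[y:y+100,x:x+133],(533,400)); C=np.zeros((600,800,3),np.uint8); C[:400,:533]=A; 
C[300:600,400:800]=l; cv2.imwrite('pics/c4.png',C); print(x,y)
E
```

```text
t 8.07 p [0.4375 0.3018 0.2565] yaw 85.33 tilt 0.78 F [-0.2 -0.3 -0.4] w 0.0432 q [ 0.61  0.3   0.15  1.42 -0.01  0.69]
shift units [-8.742  3.429  0.403] turn -0.5
[314 206]
224 156
```

View pics/c4.png

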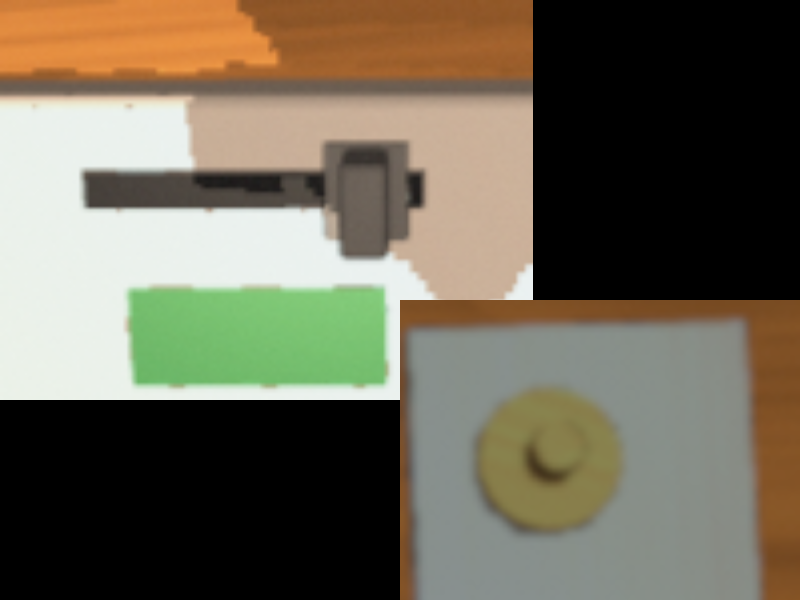

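The slide stands at the left end: about 4 mm of slot remains, equal to the end clearance expected for a 60 mm travel. The lid knob top in the top view is at (401.6,209). Next I travel to the lid.

Request:
play_rows --deltas '[0.7,-0.7,0.2,0,0,0.7,-0.9,0.4,0,0,0.7,-0.9,0.4,0,0,0.7,-0.9,0.4,0,0,0.7,-0.9,0.4,0,0,0.7,-0.9,0.4,0,0,0.7,-0.9,0.4,0,0,0.7,-0.9,0.4,0,0,0.7,-0.9,0.3,0,0,0.7,-0.7,0.3,0,0,0.7,-0.4,0.1,0,0,0.7,0,0,0,0]'

```text
clock: 9.62
eef_pos: [0.6149, -0.2679, 0.2342]
tool_rot: [0.733, 0.68, -0.013, -0.008]
ft_force: [0.9, 0.2, 0.6]
grip_width: 0.0598
```

```bash
python3 - <<'E'
from h import *
print(tri(('scene0',(254.4,344.4)),('top0',(401.6,209))), onz('top0',(401.6,209),.058),onz('top0',(399.8,211.8),.028))
to([.6,-.238,.2],85.8)
E
```

```text
(array([ 0.60042135, -0.23949483,  0.05580341]), np.float64(0.0014608060467692933)) [ 0.59944597 -0.24003046  0.058     ] [ 0.59874762 -0.24027041  0.028     ]
t 9.62 p [ 0.6149 -0.2679  0.2342] yaw 85.72 tilt 1.74 F [0.9 0.2 0.6] w 0.0598 q [-0.4   0.63  0.6   1.57 -0.02 -0.33]
shift units [ 0.483 -0.268  0.575] turn -0.1
```

Request:
play_rows --deltas '[0.7,0.3,-0.2,0.4,0,0.7,0.15,-0.1,0.4,0,0.7,0,0,0.2,0,0.7,0,0,0,0]'

```text
clock: 10.12
eef_pos: [0.5951, -0.2349, 0.1684]
tool_rot: [0.732, 0.681, -0.013, -0.012]
ft_force: [-0.4, -0.3, -0.2]
grip_width: 0.06
```

```bash
python3 - <<'E'
from h import *
to([.6,-.24,.15],85.8); snap('wrist','w3'); print(proj('w3',[.6,-.24,.058]),proj('w3',[.6,-.24,.028]))
E
```

```text
t 10.12 p [ 0.5951 -0.2349  0.1684] yaw 85.88 tilt 2.06 F [-0.4 -0.3 -0.2] w 0.0600 q [-0.37  0.58  0.35  1.38 -0.01 -0.3 ]
shift units [-0.077  0.099  0.304] turn 0.1
[316.36961638 241.50099106] [317.01256257 232.1584258 ]
```

View pics/w3.png

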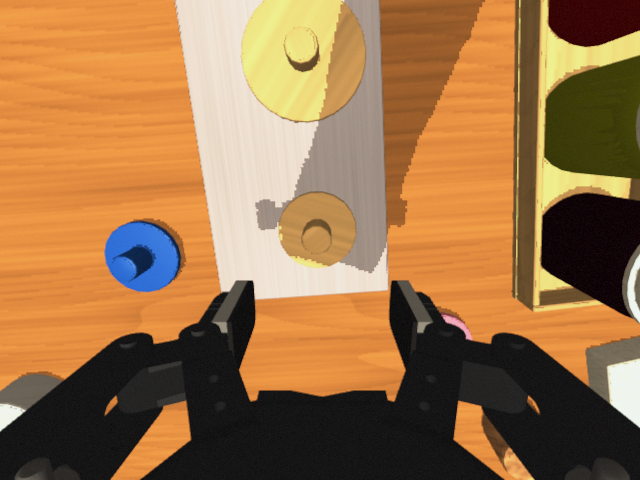

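The knob sits at (316.5,239) and the disc centre at (317.5,229.5), about 2 px towards the robot from the prediction, so I take x ≈ 0.5985. Descending.

Request:
play_rows --deltas '[0.7,-0.08,0.06,0.3,0,0.7,0,0,0.4,0,0.7,0,0,0.4,0,0.7,0,0,0.3,0,0.7,0,0,0.2,0,0.7,0,0,0,0]'

```text
clock: 10.92
eef_pos: [0.5995, -0.2441, 0.0698]
tool_rot: [0.733, 0.68, -0.012, -0.008]
ft_force: [-0.1, 0.4, 0.8]
grip_width: 0.0597
```

```bash
python3 - <<'E'
from h import *
to([.5985,-.24,.032],85.8)
E
```

```text
t 10.93 p [ 0.5995 -0.2441  0.0698] yaw 85.78 tilt 1.60 F [-0.1  0.4  0.8] w 0.0597 q [-0.38  0.65  0.21  1.16 -0.01 -0.31]
shift units [ 0.071 -0.004  0.631] turn -0.0
```

Request:
play_rows --deltas '[0.7,0.07,0,0.2,0,0.7,0,0,0.2,0,0.7,0,0,0.15,0,0.7,0,0,0.08,0,0.7,0,0,0,0]'

```text
clock: 11.55
eef_pos: [0.6001, -0.2403, 0.031]
tool_rot: [0.733, 0.681, -0.011, -0.006]
ft_force: [0.4, -0.1, -0.2]
grip_width: 0.0597
```

```bash
python3 - <<'E'
from h import *
to([.5985,-.24,.032],85.8); snap('wrist','w4'); snap('scene','s4')
i=cv2.imread('pics/w4.png'); j=cv2.imread('pics/s4.png')[285:405,180:340]
cv2.imwrite('pics/c5.png',np.hstack([cv2.resize(i[100:460,200:440],(400,600)),cv2.resize(cv2.resize(j,(400,300)),(400,600))]))
E
```

```text
t 11.55 p [ 0.6001 -0.2403  0.031 ] yaw 85.78 tilt 1.44 F [ 0.4 -0.1 -0.2] w 0.0597 q [-0.37  0.68  0.16  1.07 -0.01 -0.3 ]
shift units [ 0.003 -0.028 -0.016] turn -0.0
```

View pics/c5.png

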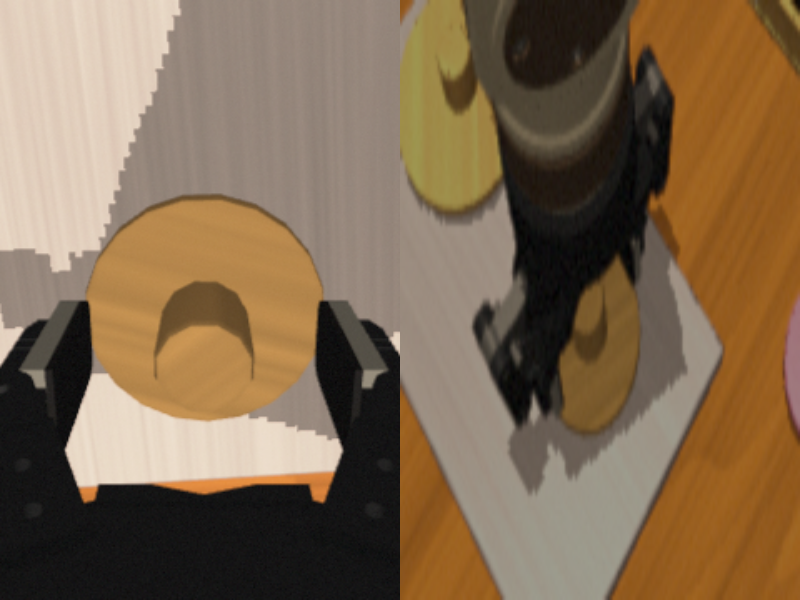

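The knob is centred between the jaws, with its top at crop (205,367). A small correction, then close.

Request:
play_rows --deltas '[0.6,0,-0.02,-0.02,0,0.2,0,0,0,0,0,0,0,0,0,0,0,0,0,0,0,0,0,0,0]'

```text
clock: 12.28
eef_pos: [0.6002, -0.2408, 0.0345]
tool_rot: [0.733, 0.68, -0.01, -0.005]
ft_force: [-1.0, 0.7, -1.3]
grip_width: 0.0222
```

```bash
python3 - <<'E'
from h import *
to([.6,-.24,.232],85.8)
E
```

```text
t 12.28 p [ 0.6002 -0.2408  0.0345] yaw 85.77 tilt 1.27 F [-1.   0.7 -1.3] w 0.0222 q [-0.38  0.68  0.16  1.07 -0.01 -0.3 ]
shift units [-0.013 -0.072 -3.291] turn -0.0
```

Gripped (22 mm reading; the 12 mm tab read 10.7). Lift gently.

Request:
play_rows --deltas '[0,0,0,-0.1,0,0,0,0,-0.3,0,0,0,0,-0.4,0,0,0,0,-0.5,0,0,0,0,-0.5,0,0,0,0,-0.5,0,0,0,0,-0.5,0,0,0,0,-0.4,0,0,0,0,-0.3,0,0,0,0,0,0]'

```text
clock: 13.52
eef_pos: [0.6042, -0.239, 0.2529]
tool_rot: [0.733, 0.681, -0.01, -0.005]
ft_force: [0.5, -0.1, -1.1]
grip_width: 0.0218
```

```bash
python3 - <<'E'
from h import *
to([.572,.238,.232],85.8)
E
```

```text
t 13.53 p [ 0.6042 -0.239   0.2529] yaw 85.78 tilt 1.31 F [ 0.5 -0.1 -1.1] w 0.0218 q [-0.37  0.57  0.55  1.57 -0.01 -0.3 ]
shift units [ 7.891 -1.113  0.311] turn -0.0
```

Request:
play_rows --deltas '[0,0.3,0,0,0,0,0.5,-0.1,0,0,0,0.7,-0.1,0,0,0,0.8,-0.1,0,0,0,0.8,-0.1,0,0,0,0.8,-0.1,0,0,0,0.8,-0.1,0,0,0,0.8,-0.1,0,0,0,0.7,-0.1,0,0,0,0.5,-0.1,0,0,0,0.3,-0.1,0,0,0,0,0,0,0]'

```text
clock: 15.02
eef_pos: [0.5621, 0.2087, 0.2365]
tool_rot: [0.73, 0.683, -0.019, -0.015]
ft_force: [0.4, -0.8, -1.4]
grip_width: 0.0222
```

```bash
python3 - <<'E'
from h import *
to([.572,.238,.232],85.8); snap('wrist','w5')
E
```

```text
t 15.03 p [0.5621 0.2087 0.2365] yaw 86.18 tilt 2.78 F [ 0.4 -0.8 -1.4] w 0.0222 q [0.35 0.48 0.37 1.5  0.01 0.42]
shift units [0.498 0.135 0.065] turn 0.4
```

View pics/w5.png

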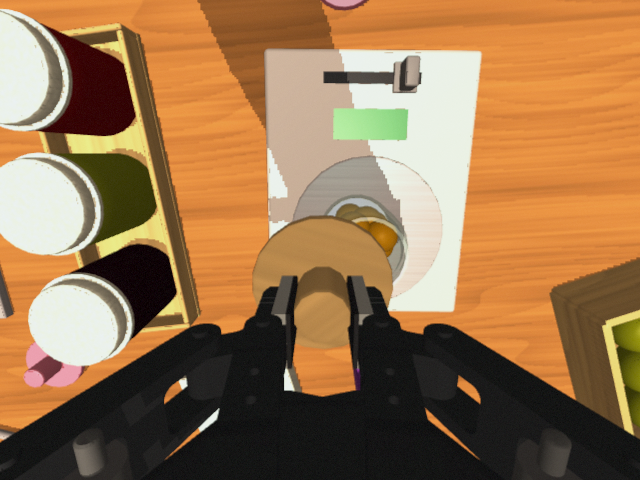

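The lid is held, over the scale's right half. The jar is partly hidden at (370,225), and the lock stands at the left end (407,73). I'll check the rim estimate by projecting it into the unobstructed pictures.

```bash
python3 - <<'E'
from h import *
C=[.5725,.2375]
out=[]
for tag,f in(('top0',6),('scene0',6),('w1',4),('w5',4)):
    i=cv2.imread(f'pics/{tag}.png'); a=proj(tag,[*C,.12 if tag!='w5' else .14]); w,h=400//f,300//f
    x,y=int(a[0]-w//2),int(a[1]-h//2); x=min(max(x,0),640-w);y=min(max(y,0),480-h)
    m=cv2.resize(i[y:y+h,x:x+w],(w*f,h*f),interpolation=cv2.INTER_CUBIC); m=cv2.resize(cv2.convertScaleAbs(m,alpha=1.3),(400,300))
    sx,sy=400/w,300/h
    for r,z,col in((.030,.148,(255,0,0)),(.035,.053,(0,0,255))):
        for k in np.arange(0,6.28,.26):
            p=(proj(tag,[C[0]+r*np.cos(k),C[1]+r*np.sin(k),z])-[x,y]+.5)*[sx,sy]
            cv2.circle(m,tuple(int(v) for v in p),1,col,-1)
    out.append(m); print(tag,x,y,sx)
cv2.imwrite('pics/c6.png',np.vstack([np.hstack(out[:2]),np.hstack(out[2:])]))
E
```

```text
top0 150 194 6.0606060606060606
scene0 380 134 6.0606060606060606
w1 263 368 4.0
w5 312 215 4.0
```

View pics/c6.png

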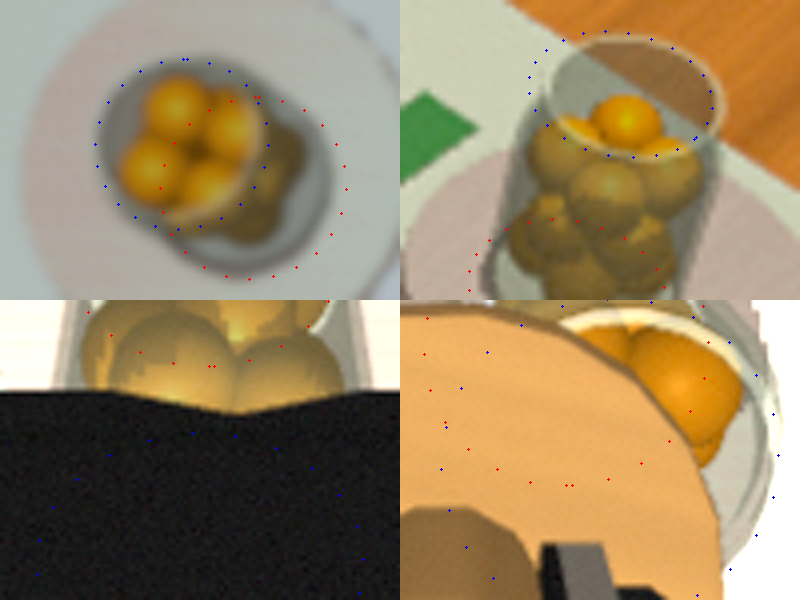

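Request:
play_rows --deltas '[0,0.2,0.3,0,0,0,0.2,0.4,0,0,0,0.15,0.4,0,0,0,0,0.2,0,0,0,0,0,0,0]'

```text
clock: 15.7
eef_pos: [0.6457, 0.2273, 0.232]
tool_rot: [0.734, 0.679, -0.02, -0.014]
ft_force: [-0.1, 0.4, -0.1]
grip_width: 0.0224
```

```bash
python3 - <<'E'
from h import *
to([.572,.238,.232],85.8); snap('wrist','w6'); snap('scene','s6')
C=[.5735,.2390]; tag='w6'
i=cv2.imread('pics/w6.png'); a=proj(tag,[*C,.148]).astype(int); print(a)
w,h=200,150; x=min(max(a[0]-100,0),440); y=min(max(a[1]-75,0),330)
m=cv2.resize(i[y:y+h,x:x+w],(800,600),interpolation=cv2.INTER_CUBIC)
for k in np.arange(0,6.28,.26):
    p=(proj(tag,[C[0]+.03*np.cos(k),C[1]+.03*np.sin(k),.148])-[x,y]+.5)*4
    cv2.circle(m,tuple(int(v) for v in p),2,(255,0,0),-1)
cv2.imwrite('pics/c7.png',m); print(x,y)
E
```

```text
t 15.70 p [0.6457 0.2273 0.232 ] yaw 85.52 tilt 2.85 F [-0.1  0.4 -0.1] w 0.0224 q [0.33 0.69 0.7  1.64 0.01 0.41]
shift units [ 0.082 -1.237  0.059] turn -0.3
[332 137]
232 62
```

View pics/c7.png

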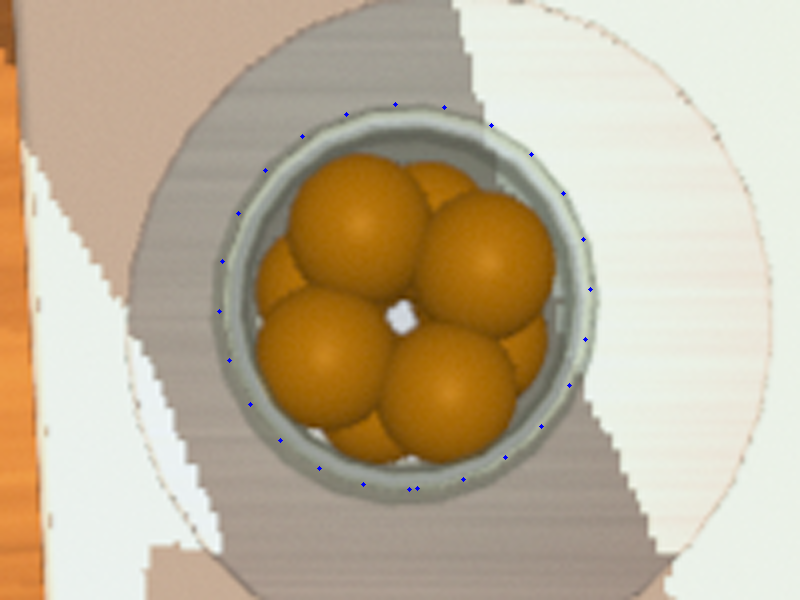

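The rim centre lands at crop (406,298), within 0.4 mm of the overlay, so the rim is at (0.5738,0.2393). Next I compute the target TCP from the lid's offset in the grip.

```bash
cat >> h.py <<'E'
Rg=Ro.from_quat([.733,.68,-.010,-.005]).as_matrix(); pg=np.array([.6002,-.2408,.0345])
LID=np.array([.599,-.2403,.012])
def lid(T=np.array([.5738,.2393,.158])):
    o,R=st(); D=R@Rg.T; c=o['eef_pos']+D@(LID-pg); n=D[:,2]
    print('lid',c.round(4),'tilt %.2f'%np.degrees(np.arccos(n[2])),n[:2].round(3)); d=T-c
    print('err mm',(-d*1e3).round(1),'shift units',(R.T@d/.06).round(3)); return c,n
E
python3 - <<'E'
from h import *
print('lid in w3',onz('w3',(317.5,229.5),.028),onz('w3',(316.5,238.5),.058))
lid()
E
```

```text
lid in w3 [ 0.59768859 -0.23940661  0.028     ] [ 0.59761037 -0.23971765  0.058     ]
t 15.80 p [0.6448 0.2277 0.2325] yaw 85.56 tilt 2.86 F [-0.2 -1.   0.1] w 0.0220 q [0.33 0.69 0.7  1.64 0.01 0.41]
lid [0.643  0.2282 0.21  ] tilt 1.61 [ 0.028 -0.   ]
err mm [ 69.2 -11.1  52. ] shift units [ 0.104 -1.12   0.922]
```

Request:
play_rows --deltas '[0,0.03,-0.3,0,0,0,0.03,-0.4,0,0,0,0.02,-0.3,0.1,0,0,0.02,-0.1,0.1,0,0,0,0,0,0]'

```text
clock: 16.42
eef_pos: [0.5752, 0.2363, 0.2251]
tool_rot: [0.735, 0.678, -0.02, -0.014]
ft_force: [-0.6, -0.5, -1.2]
grip_width: 0.022
```

```bash
sed -i 's/^LID=.*/LID=np.array([.5987,-.2405,.012])/' h.py; python3 -c "
from h import *; lid()"
```

```text
t 16.43 p [0.5752 0.2363 0.2251] yaw 85.39 tilt 2.80 F [-0.6 -0.5 -1.2] w 0.0220 q [0.38 0.53 0.42 1.51 0.01 0.46]
lid [0.5731 0.2366 0.2026] tilt 1.55 [ 0.027 -0.   ]
err mm [-0.7 -2.7 44.6] shift units [0.053 0.044 0.742]
```

Request:
play_rows --deltas '[0,0.05,0.04,0.1,0,0,0,0,0.15,0,0,0,0,0.15,0,0,0,0,0.1,0,0,0,0,0,0]'

```text
clock: 17.05
eef_pos: [0.5778, 0.2385, 0.1915]
tool_rot: [0.735, 0.677, -0.02, -0.014]
ft_force: [-0.5, 0.5, -0.3]
grip_width: 0.0221
```

```bash
python3 -c "
from h import *; lid()"
```

```text
t 17.05 p [0.5778 0.2385 0.1915] yaw 85.32 tilt 2.85 F [-0.5  0.5 -0.3] w 0.0221 q [0.39 0.55 0.36 1.43 0.01 0.47]
lid [0.5757 0.2388 0.169 ] tilt 1.59 [0.028 0.   ]
err mm [ 1.9 -0.5 11. ] shift units [ 0.007 -0.023  0.185]
```

Position is good. The lid's estimated tilt is 1.6°. I'll try one quick up/down cycle, since faster descents reduced tilt earlier.

Request:
play_rows --deltas '[0,0,0,-0.5,0,0,0,0,-0.5,0,0,0,0,-0.5,0,0,0,0,-0.5,0,0,0,0,0,0,0,0,0,0.8,0,0,0,0,0.8,0,0,0,0,0,0,0,0,0,0,0]'

```text
clock: 18.18
eef_pos: [0.5787, 0.2383, 0.2149]
tool_rot: [0.735, 0.677, -0.02, -0.014]
ft_force: [0.5, 0.0, 0.7]
grip_width: 0.0222
```

```bash
python3 -c "
from h import *; lid()"
```

```text
t 18.18 p [0.5787 0.2383 0.2149] yaw 85.30 tilt 2.86 F [0.5 0.  0.7] w 0.0222 q [0.38 0.55 0.42 1.49 0.01 0.47]
lid [0.5766 0.2386 0.1924] tilt 1.60 [0.028 0.   ]
err mm [ 2.8 -0.7 34.4] shift units [ 0.014 -0.019  0.575]
```

Request:
play_rows --deltas '[0,0.01,-0.03,0.15,0,0,0,0,0.2,0,0,0,0,0.15,0,0,0,0,0.05,0,0,0,0,0,0]'

```text
clock: 18.8
eef_pos: [0.5782, 0.2401, 0.1843]
tool_rot: [0.735, 0.677, -0.016, -0.013]
ft_force: [-0.3, -0.5, 0.0]
grip_width: 0.0223
```

```bash
python3 -c "
from h import *; lid()"
```

```text
t 18.80 p [0.5782 0.2401 0.1843] yaw 85.30 tilt 2.37 F [-0.3 -0.5  0. ] w 0.0223 q [0.39 0.55 0.34 1.4  0.01 0.47]
lid [0.5763 0.2405 0.1619] tilt 1.15 [ 0.02  -0.003]
err mm [2.5 1.2 3.9] shift units [-0.023 -0.037  0.066]
```

Request:
play_rows --deltas '[0,-0.02,-0.05,0.05,0,0,0,0,0.02,0,0,0,0,0,0,0,0,0,0,0]'

```text
clock: 19.3
eef_pos: [0.575, 0.2392, 0.1807]
tool_rot: [0.735, 0.677, -0.016, -0.013]
ft_force: [0.1, 0.1, -0.5]
grip_width: 0.0222
```

```bash
python3 - <<'E'
from h import *
c,n=lid(); snap('scene','s7'); snap('wrist','w7')
def ring(tag,i,c,r,z,col,x,y,f):
    for k in np.arange(0,6.28,.2):
        p=(proj(tag,[c[0]+r*np.cos(k),c[1]+r*np.sin(k),z])-[x,y]+.5)*f; cv2.circle(i,tuple(int(v) for v in p),1,col,-1)
ms=[]
for tag,zc in(('s7',.15),('w7',.165)):
    a=proj(tag,[.5738,.2393,zc]); f=6 if tag=='s7' else 2
    w,h=400//f,600//f; x=int(min(max(a[0]-w/2,0),640-w)); y=int(min(max(a[1]-h/2,0),480-h))
    m=cv2.resize(cv2.imread(f'pics/{tag}.png')[y:y+h,x:x+w],(w*f,h*f),interpolation=cv2.INTER_CUBIC)
    ring(tag,m,c,.034,c[2]+.016,(255,0,0),x,y,f); ring(tag,m,[.5738,.2393],.030,.148,(0,0,255),x,y,f)
    ms.append(cv2.resize(m,(400,600)))
cv2.imwrite('pics/c8.png',np.hstack(ms))
E
```

```text
t 19.30 p [0.575  0.2392 0.1807] yaw 85.30 tilt 2.31 F [ 0.1  0.1 -0.5] w 0.0222 q [0.39 0.54 0.32 1.39 0.01 0.47]
lid [0.5731 0.2396 0.1582] tilt 1.09 [ 0.019 -0.003]
err mm [-0.7  0.3  0.2] shift units [-0.004  0.012  0.003]
```

View pics/c8.png

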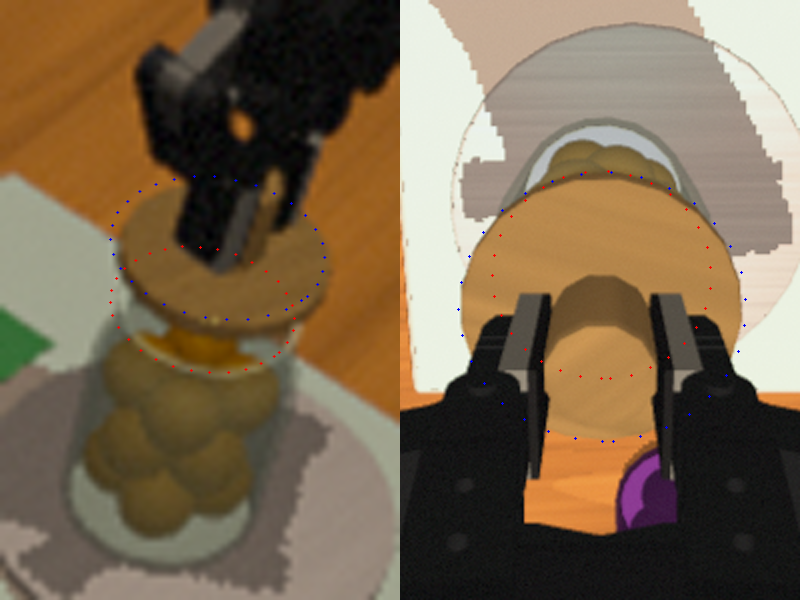

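The disc matches the predicted level outline in the wrist view. In the scene view the disc and the rim are shifted by about the same 1 px, which is calibration error, so the lid is centred with a clear gap. Handing in.

```bash
python3 -c "
from h import *; lid(); print(ticket.job_done())"
```

```text
t 19.40 p [0.5751 0.2392 0.1807] yaw 85.30 tilt 2.31 F [-0.1  0.2 -1. ] w 0.0222 q [0.39 0.54 0.32 1.39 0.01 0.47]
lid [0.5732 0.2396 0.1583] tilt 1.09 [ 0.019 -0.003]
err mm [-0.6  0.3  0.3] shift units [-0.004  0.011  0.004]
the job is handed in; nothing more can be done
None
```

The job is handed in: the scale's lock is released, and the smaller lid is held still over the open jar. It took 19.4 s of the 51 s allowed.

- **Lock:** I pinched the grip and slid it about 57 mm until it stalled against the left end stop, pushing with about 19 N. A picture afterwards showed about 4 mm of slot left, which matches the clearance expected at full travel.
- **Lid:** I picked it up by its knob and carried it over the filled jars with its underside at least 80 mm above their tops. It ended about 0.7 mm off the jar's centre, with the plug 10 mm above the rim. These figures are calculated from the gripper's pose and the measured positions.
- **Forces:** The wrist force stayed within noise at the end, which suggests nothing is touching the jar.

**Disagreements and limits:**
- The tool's tilt drifted to 2.3° from 1.3° when it took the lid, so the lid is calculated to be about 1.1° off level. An up-and-down move meant to correct this had no clear effect.
- The scene camera showed both the lid and the jar rim about 1 px from where I predicted. I took this as calibration error, because the wrist camera's view of the lid matched.
- I did not take a separate final picture of the filled jars or the larger lid. The arm stayed well clear of them throughout.

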